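# Slide the test board home in its rails and close the catch

### The job

The card reader to be tested lies on a plywood slide board. With closed fingertips, gently push the board by its upright end lip along the rails until you feel it drop into the locating notches and sit down level, then push the swivel catch round until it is fully closed over the board's edge. Do not pinch or lift anything, do not touch the reader, which must stay in its nest, and leave the other things on the bench where they are.

Things in the scene. Friction and masses are not known exactly. Their poses are not given: they have to be found in the camera images.
- fixture: fixed slide fixture: aluminium plate 360 (x) by 200 (y -80 to 120) by 10 mm; two white rails along x, tops 24 mm above the bench, between low fences (inner faces y -61.5 and 61.5, tops 37 mm). Origin: plate underside, on the rails' centre line, mid-length. +x: the way the board must go; z up. Rails run on past the notches, with no end stop
- home (a point): where the board's origin is once it has dropped home: fixture frame (50, 0, 18) mm. The four notches in the rails are 6 mm deep and 20 mm long, 6 mm longer than the board's feet. Leading and trailing feet run on separate tracks, so all four drop together, only at home; the notches' far walls then stop the board firmly
- board: loose plywood slide board, 0.3 to 0.65 kg, 160 (x) by 120 by 10 mm on four feet 8 mm tall; its x runs along the fixture's x. Origin under its centre, level with the feet's undersides; board top 18 mm above it. Starts riding on the rail tops (origin z 24 mm), 70 to 135 mm short of home; drops 6 mm at home (origin z 18 mm). 2 to 5 N slides it
- push_face (a point): centre of the outer (trailing) face of the upright plywood lip across the board's -x end, board frame (-80, 0, 34) mm; push here toward the board's +x. The lip is 12 mm thick, 76 mm wide, 32 mm high above the board's top
- reader: loose black card reader 88 x 55 x 13 mm lying flat in a nest of low black lugs on the board's middle, origin at its underside, 18 mm above the board's origin; not to be touched
- catch (a joint): swivel catch beside the rails on the fixture's +y side. 0 = fully closed, at its stop (arm points to fixture -y, over the board's edge); 1.57 = open (arm to fixture +x). Positive is anticlockwise from above. Starts at 1.2 to 1.57, stays where left. Arm underside 38.5 mm above the bench: 2.5 mm over the seated board, too low to pass over a board not yet dropped
- catch_pivot (a point): the catch's pivot axis, fixture frame (95, 92, 38.5) mm
- catch_peg (a point): middle of the upright black peg near the catch arm's free end: 12 mm in diameter, 30 mm tall (46.5 to 76.5 mm above the bench), 43 mm from the pivot axis; 1 to 2 N here turns the catch. The steel arm is 14 mm wide, 8 mm thick and ends 50 mm from the axis
- screwdriver: bystander: screwdriver with red handle, about 204 mm long, lying in front of the fixture, on its -y side
- adapter: bystander: black power adapter 70 x 45 x 28 mm, behind the fixture, on its +y side
- tape_roll: bystander: roll of beige tape 84 mm in diameter, 24 mm high, beyond the +x end of the fixture

How it is judged:
On the way, in this order (a step that is already met when the one before it is completed fails the run):
1. the board has dropped into the locating notches while the catch is still open (z of board in the frame of fixture between 0.015 and 0.0205 m and horizontal distance between board and home below 0.007 m and angle between board's own z axis and vertical below 0.03 rad and angle between the x axis of board and the x axis of fixture, either way round below 0.05 rad and value of joint catch above 0.9 rad), for 0.2 s.
2. the catch is closed over the seated board (z of board in the frame of fixture between 0.015 and 0.0205 m and horizontal distance between board and home below 0.007 m and angle between board's own z axis and vertical below 0.03 rad and angle between the x axis of board and the x axis of fixture, either way round below 0.05 rad and value of joint catch below 0.15 rad), for 0.2 s.
At the end, for the whole second after the job is handed in: The board is at rest, level in its notches (origin under 20.5 mm above the fixture underside, within 7 mm of home, tilt under 0.03, square within 0.05 rad), the catch reads under 0.15 rad, and the reader lies in its nest (within 8 mm of the board centre, raised under 3 mm) (all of step 2 and horizontal distance between reader and board below 0.008 m and z of reader in the frame of board below 0.021 m and linear speed of board below 0.01 m/s); the robot touches nothing.
It fails at once if the board is lifted or tipped off the rails (z of board in the frame of fixture above 0.034 m or angle between board's own z axis and vertical above 0.2 rad).
It fails at once if the reader is touched by the robot (contact force between any of the fingers, the arm and reader above 0.5 N).
It fails at once if the reader leaves its nest (z of reader in the frame of board above 0.03 m or horizontal distance between reader and board above 0.015 m).
It fails at once if the board or the catch is shoved hard (over 40 N) (contact force between the fingers and board above 40 N or contact force between the fingers and catch above 40 N).
It fails at once if a bystander is moved more than 20 mm (distance of any of screwdriver, adapter, tape_roll from where it was at the start of the episode above 0.02 m).
It also fails if it takes over 54 s, if anything falls off the work surface, if the arm or the gripper's body presses on something with over 40 N, if the wrist force passes 120 N, or if a joint passes its speed limit or range.

### The arm

A 6-joint arm with a two-finger parallel gripper is mounted at the origin on a cart in front of the work surface, level with it; the furniture and walls round the work are solid. World frame = base frame: x ahead of the robot, y to its left, z up, the work surface at z = 0. Lengths are in m, angles in rad, forces in N, time in s.
With the tool pointing down it reaches from about 0.375 to 0.9 m from the base axis. Payload 3.1 kg.
Tool frame: the origin (TCP) lies midway between the tips of the shut fingers; the grasp point (between the pads) lies 19 mm behind it; z points along the fingers, y is the line along which they close (so a half turn about z gives the same grasp; the last joint's range is limited). The gripper opens to 85 mm and grips with 20 to 120 N. Pads are 22 mm wide; open, the fingers measure 114 mm over their backs; the gripper's body (76 mm by 85 mm) begins 54 mm behind the grasp point. The pads swing forward as they close: fully open they stand 13 mm farther back than shut.
Start: joints at [-1.466, 0.527, 1.433, -0, 1.181, -0.178], TCP at [0.175, -0.6, 0.231] pointing down, gripper open.
Joint ranges: [-3.08, 3.08], [-0.75, 2.2], [0.22, 2.44], [-1.43, 4.57], [0, 2.65], [-2.85, 2.85]. Speed limits (rad/s): [2.79, 2.79, 3.14, 3.14, 3.14, 3.14].

### API

Orientations are given as a unit quaternion [x, y, z, w].
In Python, from station import manip gives the robot as it stands.
- The arm moves only by the tool drive_tool, never from a script. Its argument "motion" is a list that holds one entry, the list of rows, each a list of 5 numbers: the finger opening in mm, from 0 to 85.4, then the shift along the tool's x, y, z in units of 30 mm (1.0 is 30 mm), then the turn about the tool's z in units of 8 degrees (1.0 is 8 degrees). In form: [[[fingers, x, y, z, yaw], ...]]. A call has 1 to 10 rows; each row is the pose to reach, as a shift and turn from the pose commanded when the call began, along the tool's axes at that moment; what a row does not reach only later rows make up. A row lasts 1/10 s, in which the tool goes at most 50 mm and 8.59 degrees, less where a joint would pass 70% of its speed; a pose out of reach is approached as far as the arm can. A call with a gripper value outside its range is refused whole. The fingers move at their own pace and stop on an object; "squeeze" is the grip in N (left out, the last holds). Time passes only in rows, so rows that repeat a pose let the fingers close. It gives the time, the measured TCP pose, the force, the opening and the grip force at its end, in the units of the state.
- manip.sense(): the state, without advancing time (a new reading comes with each control period).
- manip.snapshot(name): name is "side" or "top"; returns the picture (480x640x3 uint8, red, green, blue); there is no depth.
- manip.camera_model(name): a dict with "fov_y" (degrees; the focal length in pixels is half the picture's height over the tangent of half this angle, whatever the lens; pixels are square), "cx", "cy" (the principal point, pixels), "origin" and "orientation" of the camera in the world. Camera axes: x right, y up, looking along -z (the intrinsics and any distortion apply to the point x, -y, -z); pixel columns grow to the right and rows downward; lengths in m; the calibration is good to about 2 mm. A picture is of the moment at which its call begins. camera_model takes no time and is no camera call.
- manip.sign_off(): hands the job in; it is judged then, once.
The state is a dict: "t": time; "q": joint angles; "qd": joint speeds; "tau": joint torques, N m; "tcp_pos": TCP position; "tool_rot": TCP orientation; "force": force on the tool from outside, world axes, zero at the start; "ft_torque": the same for the moment, N m; "finger_gap": opening from 0.0 (shut) to 1.0 (fully open); "gripper_force": force on a finger pad.
Only numpy, scipy, OpenCV 4.12 (cv2) and the standard library are available. Lean on these libraries where they do the work, as an engineer would, in place of code of your own. Each camera call takes 0.05 s, during which the arm holds its last target. There are 200 camera calls.

## Working session

There is one attempt and no reset: what is moved stays moved. The work goes in short steps, Python scripts to look and compute and a tool call to move; the robot and the scene stay as the last step left them, time stands still between calls to the robot, and variables do not carry over. Pictures are saved under pics/ and viewed, at most 10 in all, crops included, and the job is handed in when it is done.

Besides the shell and the picture viewer there is one more tool, called after "Call:" by a JSON object that holds its "api" and its "payload". drive_tool: Moves the arm, as the interface text tells. Its arguments: {"type":"object","properties":{"motion":{"type":"array","items":{"type":"array","items":{"type":"array","items":{"type":"number"}}}},"squeeze":{"type":"number"}},"required":["motion"]}

```bash
mkdir -p pics; python3 - <<'E'
from station import manip
import cv2
for n in("top","side"):
    cv2.imwrite(f"pics/{n}0.png",manip.snapshot(n)[:,:,::-1]); print(manip.camera_model(n))
s=manip.sense(); print(s)
E
```

```text
{'fov_y': 45.42820610583234, 'cx': 324.34131358109875, 'cy': 243.10519233972414, 'origin': array([ 0.38808874, -0.01521574,  1.18763333]), 'orientation': array([-0.06731691,  0.05884019,  0.70823712, -0.70029025])}
{'fov_y': 52.61269975180315, 'cx': 325.7892336151853, 'cy': 234.19519019689955, 'origin': array([0.58524084, 0.73655077, 0.77452488]), 'orientation': array([0.00286462, 0.39793145, 0.91740309, 0.00373237])}
{'t': 0.1, 'q': array([-1.46550324e+00,  5.28382271e-01,  1.43377283e+00, -1.71041141e-06,
        1.18139395e+00, -1.78508934e-01]), 'qd': array([-4.28488825e-05, -1.29318544e-03, -2.02609185e-03,  1.26648628e-05,
       -6.75972037e-04,  2.31807034e-04]), 'tau': array([-2.09626160e-05, -4.43303883e+01, -1.78586447e+01, -2.60088955e-04,
        3.92364876e-03, -1.72463848e-05]), 'tcp_pos': array([ 0.1749588 , -0.59934473,  0.23042632]), 'tool_rot': array([ 9.89948415e-01,  1.41425524e-01,  3.50114250e-05, -9.77570375e-04]), 'force': array([ 0.11496958, -0.57515528,  0.07690734]), 'ft_torque': array([ 0.01605622, -0.00760986, -0.00031089]), 'gripper_force': 0.0, 'finger_gap': 1.000028974651791}
```

View pics/top0.png

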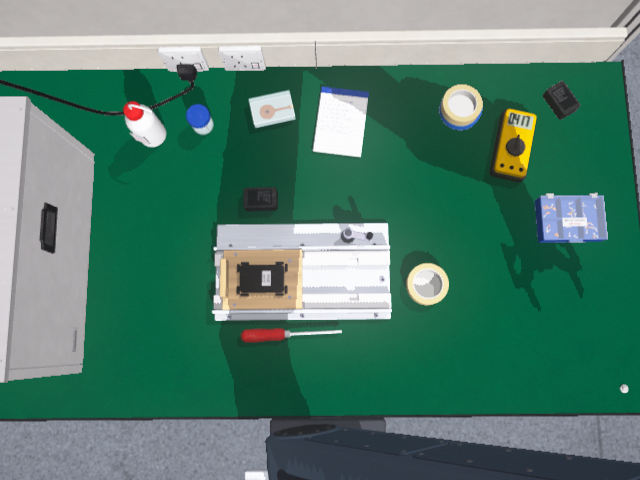

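View pics/side0.png

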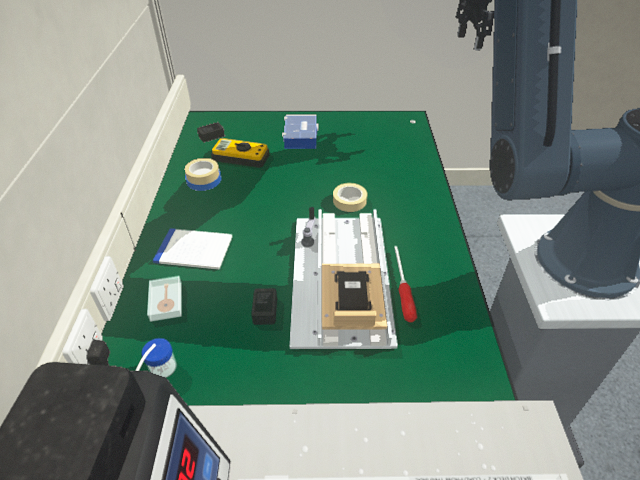

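The top view shows the fixture (plate corners about (216,224), (389,223), (391,319), (214,320)), the board at its left end and the catch peg near (347,235). The board has to go right in the image. I'll zoom in for exact corners.

```bash
cat > h.py <<'E'
import numpy as np
from scipy.spatial.transform import Rotation as R
from station import manip
def ray(n,u,v):
    c=manip.camera_model(n); f=240/np.tan(np.radians(c['fov_y']/2))
    return c['origin'],R.from_quat(c['orientation']).apply([(u-c['cx'])/f,-(v-c['cy'])/f,-1])
def at(n,u,v,z):
    o,d=ray(n,u,v); return (o+d*(z-o[2])/d[2])
def pix(n,p):
    c=manip.camera_model(n); f=240/np.tan(np.radians(c['fov_y']/2))
    q=R.from_quat(c['orientation']).inv().apply(np.array(p)-c['origin'])
    return c['cx']-f*q[0]/q[2], c['cy']+f*q[1]/q[2]
E
python3 - <<'E'
import cv2
a=cv2.imread('pics/top0.png')[215:330,205:400]
cv2.imwrite('pics/top0c.png',cv2.resize(a,None,fx=4,fy=4,interpolation=cv2.INTER_CUBIC))
from h import *
for u,v in((216,224),(389,223),(391,319),(214,320)): print(at('top',u,v,.01))
E
```

```text
[0.64454121 0.22554697 0.01      ]
[ 0.64198993 -0.13818438  0.01      ]
[ 0.44215851 -0.13622856  0.01      ]
[0.44400737 0.22492581 0.01      ]
```

View pics/top0c.png

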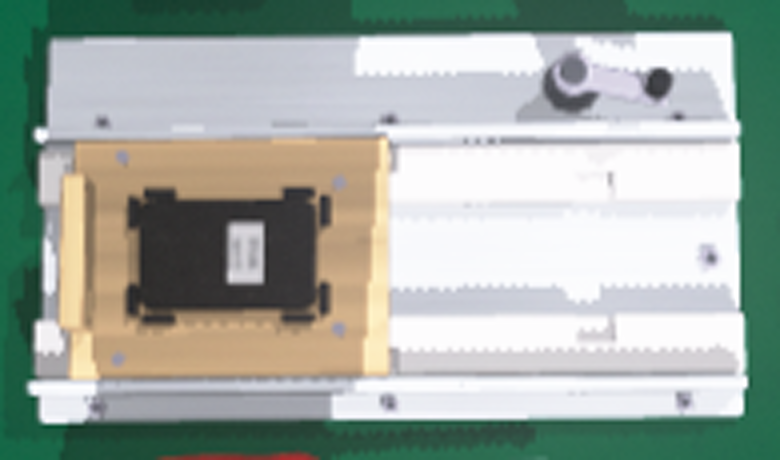

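```bash
python3 - <<'E'
from h import *
C=lambda x,y,z: at('top',x/4+205-.375,y/4+215-.375,z)
P=np.array([C(50,40,.01),C(733,33,.01),C(745,415,.01),C(40,422,.01)])
L=np.array([[-180,120],[180,120],[180,-80],[-180,-80]])/1e3
A=L-L.mean(0);B=P[:,:2]-P[:,:2].mean(0)
th=np.arctan2((A[:,0]*B[:,1]-A[:,1]*B[:,0]).sum(),(A*B).sum())
M=np.array([[np.cos(th),-np.sin(th)],[np.sin(th),np.cos(th)]])
o=P[:,:2].mean(0)-M@L.mean(0)
print('fix',o,th,'resid',P[:,:2]-(L@M.T+o))
F=lambda p:(M.T@(p[:2]-o))*1e3
W=lambda x,y:M@np.array([x,y])/1e3+o
for n,p in dict(lipT=C(63,175,.074),lipB=C(61,328,.074),fr=C(389,140,.042),fr2=C(388,376,.042),peg=C(657,78,.0765),f1=C(40,134,.037),f2=C(32,387,.037),f3=C(738,130,.037),f4=C(745,385,.037)).items(): print(n,p,F(p))
print('home',W(50,0),'pivot',W(95,92),'peg closed',W(95,49),'pushface home',W(-30,0),'pushface now -100:',W(-130,0))
s=manip.sense();print(R.from_quat(s['tool_rot']).as_matrix().round(3))
E
```

```text
fix [0.52315444 0.04376213] -1.5722555264962792 resid [[-0.00025175 -0.00044532]
 [-0.00060319  0.00057668]
 [ 0.00053191  0.00010767]
 [ 0.00032304 -0.00023903]]
lipT [0.56126646 0.20219768 0.074     ] [-158.49099069   37.88079448]
lipB [0.4859853 0.2015046 0.074    ] [-157.68806408  -37.39928243]
fr [0.58218453 0.04320499 0.042     ] [ 0.47101095 59.03083985]
fr2 [0.46308711 0.04407928 0.042     ] [ -0.22949884 -60.06772565]
peg [ 0.60572513 -0.09091565  0.0765    ] [134.55715845  82.76712278]
f1 [0.58833073 0.22165634 0.037     ] [-177.98912074   64.91663975]
f2 [0.45988842 0.22259272 0.037     ] [-178.73808034  -63.52689764]
f3 [ 0.58600247 -0.13410708  0.037     ] [177.77731321  63.1075083 ]
f4 [ 0.45699526 -0.13369956  0.037     ] [177.55804102 -65.90015669]
home [ 0.52308148 -0.00623781] pivot [ 0.61501572 -0.05137201] peg closed [ 0.57201576 -0.05130927] pushface home [0.52319822 0.0737621 ] pushface now -100: [0.52334414 0.173762  ]
[[ 0.96   0.28  -0.   ]
 [ 0.28  -0.96   0.002]
 [ 0.    -0.002 -1.   ]]
```

Call:
{"api": "drive_tool", "payload": {"motion": [[[0,12.73,-4.97,0,2.03],[0,12.73,-4.97,0,2.03],[0,12.73,-4.97,0,2.03],[0,12.73,-4.97,0,2.03],[0,12.73,-4.97,0,2.03],[0,12.73,-4.97,0,2.03],[0,12.73,-4.97,0,2.03],[0,12.73,-4.97,0,2.03],[0,12.73,-4.97,0,2.03],[0,12.73,-4.97,0,2.03]]], "squeeze": 20}}

```text
t: 1.1
tcp_pos: [0.501, -0.3482, 0.2308]
tool_rot: [1.0, 0.002, -0.0, -0.0]
force: [0.1, 0.3, 0.1]
finger_gap: -0.002
gripper_force: 0.0
```

Call:
{"api": "drive_tool", "payload": {"motion": [[[0,0.75,-20,0,0],[0,0.75,-20,0,0],[0,0.75,-20,0,0],[0,0.75,-20,0,0],[0,0.75,-20,0,0],[0,0.75,-20,0,0],[0,0.75,-20,0,0],[0,0.75,-20,0,0],[0,0.75,-20,0,0],[0,0.75,-20,0,0]]]}}

```text
t: 2.1
tcp_pos: [0.5184, 0.1494, 0.2313]
tool_rot: [1.0, -0.001, -0.0, 0.001]
force: [0.9, -0.3, 0.4]
finger_gap: -0.001
gripper_force: 0.0
```

```bash
python3 -c "
from h import *
s=manip.sense();print(s['t'],s['tcp_pos'],s['tool_rot'],s['q'])"
```

```text
2.1 [0.51837945 0.14940645 0.23130461] [ 9.99999185e-01 -1.16526470e-03 -7.56343594e-05  5.15854178e-04] [ 7.39514424e-02  4.12874833e-01  1.64712779e+00 -1.15250500e-03
  1.08181858e+00  1.64761977e+00]
```

Call:
{"api": "drive_tool", "payload": {"motion": [[[0,0.15,-3.35,0,0],[0,0.15,-3.35,0,0],[0,0.15,-3.35,0,0],[0,0.15,-3.35,1.5,0],[0,0.15,-3.35,3,0],[0,0.15,-3.35,4,0],[0,0.15,-3.35,5,0],[0,0.15,-3.35,5.6,0],[0,0.15,-3.35,6.05,0],[0,0.15,-3.35,6.05,0]]]}}

```text
t: 3.1
tcp_pos: [0.5222, 0.248, 0.0481]
tool_rot: [1.0, -0.001, -0.002, 0.001]
force: [-0.4, 0.0, 0.2]
finger_gap: -0.002
gripper_force: 0.0
```

```bash
python3 - <<'E'
from h import *; import cv2
a=manip.snapshot('side')[190:370,260:460,::-1]
cv2.imwrite('pics/s1.png',cv2.resize(a,None,fx=3,fy=3,interpolation=cv2.INTER_CUBIC))
E
```

```text
(no output)
```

View pics/s1.png

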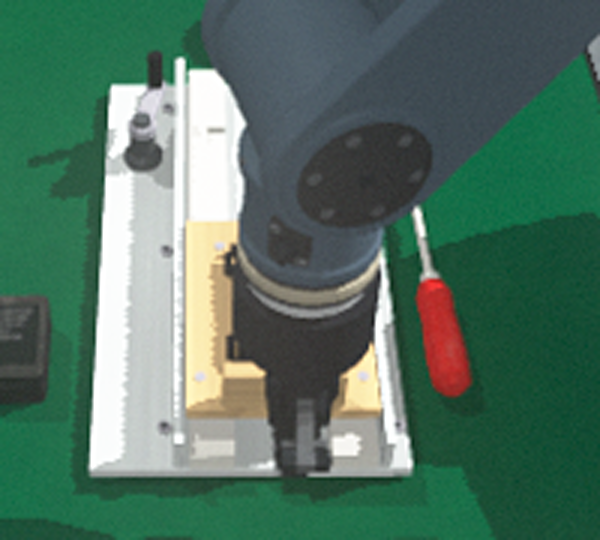

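The closed fingertips are behind the lip, at crop pixel (300,465), and centred on it. I'll approach and make contact slowly.

Call:
{"api": "drive_tool", "payload": {"motion": [[[0,0,0.2,0,0],[0,0,0.4,0,0],[0,0,0.6,0,0],[0,0,0.7,0,0],[0,0,0.8,0,0],[0,0,0.9,0,0],[0,0,1.0,0,0],[0,0,1.1,0,0],[0,0,1.2,0,0],[0,0,1.3,0,0]]]}}

```text
t: 4.15
tcp_pos: [0.523, 0.2116, 0.0498]
tool_rot: [1.0, 0.0, 0.0, -0.0]
force: [0.2, 2.7, -1.2]
finger_gap: -0.006
gripper_force: 1.3
```

Call:
{"api": "drive_tool", "payload": {"motion": [[[0,0,0.15,0,0],[0,0,0.3,0,0],[0,0,0.45,0,0],[0,0,0.6,0,0],[0,0,0.75,0,0],[0,0,0.9,0,0],[0,0,1.05,0,0],[0,0,1.2,0,0],[0,0,1.35,0,0],[0,0,1.5,0,0]]]}}

```text
t: 5.15
tcp_pos: [0.5229, 0.1658, 0.0498]
tool_rot: [1.0, 0.0, -0.0, 0.0]
force: [-0.2, 2.5, -0.4]
finger_gap: -0.002
gripper_force: 1.2
```

```bash
python3 - <<'E'
from h import *; import cv2
a=manip.snapshot('top')[205:335,205:400,::-1]
cv2.imwrite('pics/t2.png',cv2.resize(a,None,fx=4,fy=4,interpolation=cv2.INTER_CUBIC))
E
```

```text
(no output)
```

View pics/t2.png

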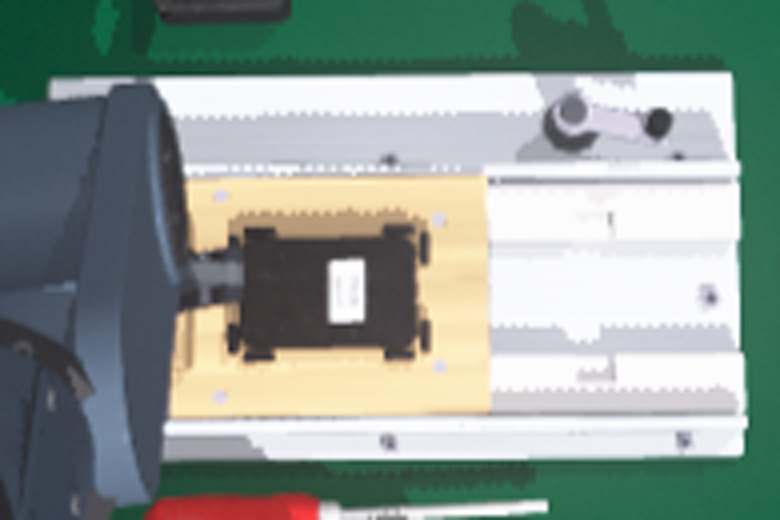

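Board is square and about 51 mm along (front edge at crop x≈490), and the reader is still in its nest. I'll keep pushing.

Call:
{"api": "drive_tool", "payload": {"motion": [[[0,0,0.15,0,0],[0,0,0.3,0,0],[0,0,0.45,0,0],[0,0,0.6,0,0],[0,0,0.75,0,0],[0,0,0.9,0,0],[0,0,1.05,0,0],[0,0,1.2,0,0],[0,0,1.35,0,0],[0,0,1.5,0,0]]]}}

```text
t: 6.2
tcp_pos: [0.5229, 0.1209, 0.0498]
tool_rot: [1.0, 0.0, -0.0, 0.0]
force: [-0.5, 2.8, -0.5]
finger_gap: 0.001
gripper_force: 1.2
```

Call:
{"api": "drive_tool", "payload": {"motion": [[[0,0,0.1,0,0],[0,0,0.2,0,0],[0,0,0.3,0,0],[0,0,0.38,0,0],[0,0,0.46,0,0],[0,0,0.54,0,0],[0,0,0.6,0,0]]]}}

```text
t: 6.9
tcp_pos: [0.523, 0.1031, 0.0498]
tool_rot: [1.0, 0.0, -0.0, 0.0]
force: [-0.2, 1.9, -0.8]
finger_gap: 0.002
gripper_force: 1.2
```

Call:
{"api": "drive_tool", "payload": {"motion": [[[0,0,0.04,0,0],[0,0,0.08,0,0],[0,0,0.12,0,0],[0,0,0.16,0,0],[0,0,0.2,0,0],[0,0,0.24,0,0],[0,0,0.28,0,0],[0,0,0.32,0,0],[0,0,0.36,0,0]]]}}

```text
t: 7.8
tcp_pos: [0.5229, 0.0924, 0.0498]
tool_rot: [1.0, 0.0, -0.0, -0.0]
force: [0.1, 2.3, -0.7]
finger_gap: 0.005
gripper_force: 1.2
```

Call:
{"api": "drive_tool", "payload": {"motion": [[[0,0,0.03,0,0],[0,0,0.06,0,0],[0,0,0.09,0,0]]]}}

```text
t: 8.1
tcp_pos: [0.523, 0.0894, 0.0498]
tool_rot: [1.0, 0.0, 0.0, 0.0]
force: [-0.5, -0.1, 0.6]
finger_gap: 0.001
gripper_force: 0.0
```

Push force vanished at TCP y≈0.09, as it should if the board dropped. I'll retreat, raise and go over to beside the peg, turning to 45°, then look.

Call:
{"api": "drive_tool", "payload": {"motion": [[[0,0,-0.3,0,0],[0,0,-1,0,0],[0,0,-1,1e-09,0],[0,0,-1,-1.5,0],[0,0,-1,-3,0],[0,0,-1,-4,0],[0,1,0,-4,-1],[0,2,1.5,-4,-2],[0,3,3,-4,-3],[0,3.6,4.5,-4,-4]]]}}

```text
t: 9.1
tcp_pos: [0.6301, -0.0409, 0.1703]
tool_rot: [0.96, 0.279, 0.001, 0.001]
force: [-0.0, 1.1, 0.9]
finger_gap: 0.002
gripper_force: 0.0
```

Call:
{"api": "drive_tool", "payload": {"motion": [[[0,0,1.2,0,-1],[0,0,2.4,0,-1.62],[0,0,2.4,0,-1.62],[0,0,2.4,0,-1.62]]]}}

```text
t: 9.5
tcp_pos: [0.6662, -0.1014, 0.1693]
tool_rot: [0.924, 0.381, -0.0, -0.0]
force: [0.1, 0.4, 0.0]
finger_gap: 0.004
gripper_force: 0.0
```

```bash
python3 - <<'E'
from h import *; import cv2
a=manip.snapshot('top')[205:335,205:400,::-1]; b=manip.snapshot('side')[190:370,260:460,::-1]
a=cv2.resize(a,(585,390),interpolation=cv2.INTER_CUBIC); 
cv2.imwrite('pics/t3.png',a); cv2.imwrite('pics/s3.png',cv2.resize(b,None,fx=3,fy=3,interpolation=cv2.INTER_CUBIC))
s=manip.sense();print(s['tcp_pos'],R.from_quat(s['tool_rot']).as_matrix().round(3),s['q'])
E
```

```text
[ 0.66555782 -0.09946314  0.16939854] [[ 0.707  0.707 -0.002]
 [ 0.707 -0.707  0.001]
 [-0.001 -0.002 -1.   ]] [-3.14082551e-01  6.60346583e-01  1.35839104e+00  8.47867437e-05
  1.12482150e+00  4.71554018e-01]
```

View pics/t3.png

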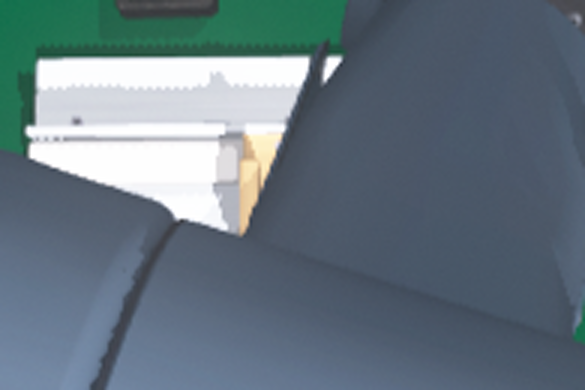

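View pics/s3.png

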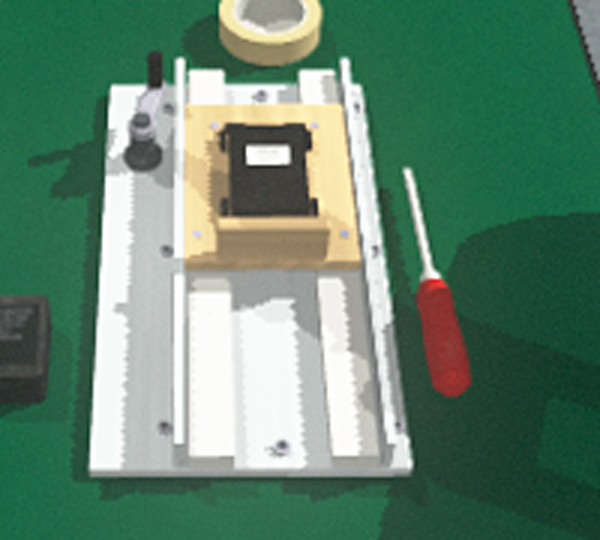

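```bash
python3 - <<'E'
from h import *
o=np.array([.52315,.04376]);th=-1.57226;M=np.array([[np.cos(th),-np.sin(th)],[np.sin(th),np.cos(th)]])
f=lambda x,y,z:[*(M@[x/1e3,y/1e3]+o),z/1e3]
cr=lambda p:np.round([(p[0]-260)*3+1,(p[1]-190)*3+1],1)
for bx,bz in((50,18),(48,24),(46,24),(52,18)):
    print(bx,bz,[list(cr(pix('side',f(bx+a,b,bz+c)))) for a,b,c in((80,60,18),(80,-60,18),(-80,60,18),(-80,-60,18),(-80,38,50),(-80,-38,50),(-80,-60,8))])
print('plate',[list(cr(pix('side',f(a,b,10)))) for a,b in((-180,120),(-180,-80),(180,120))])
print('peg',[list(cr(pix('side',f(95+43*np.cos(a),92+43*np.sin(a),76.5)))) for a in(-.1,-.2,-.3)], cr(pix('side',f(95,92,60))))
E
```

```text
50 18 [[np.float64(189.3), np.float64(103.2)], [np.float64(347.2), np.float64(102.7)], [np.float64(190.0), np.float64(260.7)], [np.float64(366.6), np.float64(260.0)], [np.float64(223.0), np.float64(228.3)], [np.float64(337.4), np.float64(227.8)], [np.float64(365.4), np.float64(269.8)]]
48 24 [[np.float64(189.2), np.float64(99.1)], [np.float64(348.0), np.float64(98.6)], [np.float64(190.0), np.float64(257.0)], [np.float64(367.6), np.float64(256.2)], [np.float64(223.2), np.float64(224.2)], [np.float64(338.3), np.float64(223.8)], [np.float64(366.4), np.float64(266.1)]]
46 24 [[np.float64(189.3), np.float64(100.9)], [np.float64(348.2), np.float64(100.3)], [np.float64(190.0), np.float64(259.2)], [np.float64(367.9), np.float64(258.4)], [np.float64(223.3), np.float64(226.5)], [np.float64(338.5), np.float64(226.0)], [np.float64(366.7), np.float64(268.3)]]
52 18 [[np.float64(189.2), np.float64(101.5)], [np.float64(347.0), np.float64(100.9)], [np.float64(190.0), np.float64(258.5)], [np.float64(366.3), np.float64(257.8)], [np.float64(223.0), np.float64(226.1)], [np.float64(337.2), np.float64(225.6)], [np.float64(365.2), np.float64(267.6)]]
plate [[np.float64(93.4), np.float64(471.5)], [np.float64(418.0), np.float64(469.8)], [np.float64(113.7), np.float64(85.9)]]
peg [[np.float64(151.9), np.float64(55.8)], [np.float64(157.6), np.float64(56.4)], [np.float64(163.2), np.float64(57.3)]] [145.5 111. ]
```

```bash
python3 - <<'E'
import cv2
a=cv2.imread('pics/s3.png')[40:300,90:400]
cv2.imwrite('pics/s3z.png',cv2.resize(a,None,fx=2.3,fy=2.3,interpolation=cv2.INTER_CUBIC))
E
```

```text
(no output)
```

View pics/s3z.png

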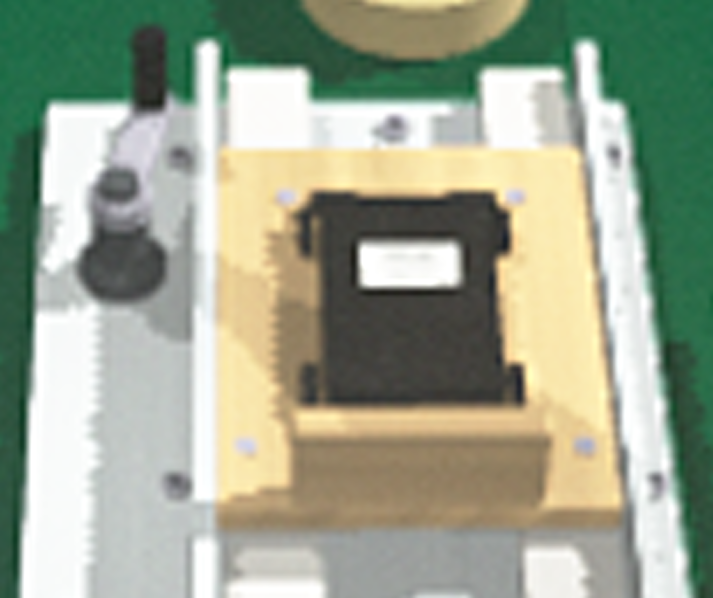

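Side view matches the seated prediction: leading edge at crop y≈104 (seated 103, unseated ≈99), lip top ≈229 (228 against ≈224). The reader is in its nest and the catch is open. Next I'll descend beside the peg.

Call:
{"api": "drive_tool", "payload": {"motion": [[[0,-1.37,-0.4,0,0],[0,-1.37,-0.4,0,0],[0,-1.37,-0.4,1.2,0],[0,-1.37,-0.4,2.2,0],[0,-1.37,-0.4,3,0],[0,-1.37,-0.4,3.5,0],[0,-1.37,-0.4,3.78,0],[0,-1.37,-0.4,3.78,0]]]}}

```text
t: 10.4
tcp_pos: [0.6287, -0.1201, 0.0557]
tool_rot: [0.924, 0.383, -0.001, -0.001]
force: [0.5, -0.1, -0.1]
finger_gap: 0.002
gripper_force: 0.0
```

```bash
python3 - <<'E'
from h import *
s=manip.sense();p=s['tcp_pos'];print(p,s['force'])
T=R.from_quat(s['tool_rot']).as_matrix()
pv=np.array([.615,-.0514]);d=np.array([.7071,-.7071]);t=np.array([.7071,.7071])
for a in range(-10,-106,-8):
    r=np.radians(a); c=pv+.043*np.array([np.sin(r),-np.cos(r)])+.0205*d-.003*t
    print(a,((T.T@np.array([*(c-p[:2]),0]))/.03).round(2)[:2])
E
```

```text
[ 0.62872491 -0.12011263  0.05573008] [ 0.53807777 -0.06655864 -0.08951558]
-10 [ 0.02 -0.44]
-18 [-0.08 -0.61]
-26 [-0.16 -0.79]
-34 [-0.21 -0.99]
-42 [-0.23 -1.18]
-50 [-0.23 -1.38]
-58 [-0.2  -1.58]
-66 [-0.14 -1.77]
-74 [-0.06 -1.95]
-82 [ 0.05 -2.12]
-90 [ 0.18 -2.27]
-98 [ 0.33 -2.4 ]
```

Call:
{"api": "drive_tool", "payload": {"motion": [[[0,0,-0.2,0,0],[0,0,-0.4,0,0],[0,-0.04,-0.52,0,0],[0,-0.08,-0.62,0,0],[0,-0.12,-0.7,0,0],[0,-0.16,-0.79,0,0],[0,-0.19,-0.89,0,0],[0,-0.21,-0.99,0,0],[0,-0.23,-1.09,0,0],[0,-0.23,-1.18,0,0]]]}}

```text
t: 11.4
tcp_pos: [0.5987, -0.1004, 0.0562]
tool_rot: [0.924, 0.382, -0.0, -0.0]
force: [0.6, -1.4, -0.2]
finger_gap: 0.001
gripper_force: 0.6
```

Call:
{"api": "drive_tool", "payload": {"motion": [[[0,0,-0.1,0,0],[0,0,-0.2,0,0],[0,0.01,-0.3,0,0],[0,0.03,-0.4,0,0],[0,0.06,-0.5,0,0],[0,0.09,-0.59,0,0],[0,0.13,-0.68,0,0],[0,0.17,-0.77,0,0]]]}}

```text
t: 12.2
tcp_pos: [0.5864, -0.0805, 0.0564]
tool_rot: [0.924, 0.383, 0.0, -0.0]
force: [0.5, -1.4, 0.1]
finger_gap: -0.0
gripper_force: 0.5
```

Call:
{"api": "drive_tool", "payload": {"motion": [[[0,0.05,-0.08,0,0],[0,0.11,-0.17,0,0],[0,0.17,-0.24,0,0],[0,0.24,-0.31,0,0]]]}}

```text
t: 12.6
tcp_pos: [0.5849, -0.0689, 0.0564]
tool_rot: [0.924, 0.383, -0.0, 0.0]
force: [0.1, -1.2, 0.4]
finger_gap: 0.002
gripper_force: 0.5
```

Call:
{"api": "drive_tool", "payload": {"motion": [[[0,0.03,-0.03,0,0],[0,0.06,-0.06,0,0]]]}}

```text
t: 12.8
tcp_pos: [0.5854, -0.0669, 0.0565]
tool_rot: [0.924, 0.383, 0.0, 0.001]
force: [1.0, -3.5, -0.4]
finger_gap: 0.004
gripper_force: 1.6
```

Force is rising at the expected stop angle. I'll press slightly further to confirm it.

Call:
{"api": "drive_tool", "payload": {"motion": [[[0,0.02,-0.03,0,0],[0,0.02,-0.03,0,0]]]}}

```text
t: 13.0
tcp_pos: [0.5857, -0.0666, 0.0566]
tool_rot: [0.924, 0.383, 0.001, 0.001]
force: [1.8, -4.1, -0.8]
finger_gap: -0.004
gripper_force: 2.0
```

Call:
{"api": "drive_tool", "payload": {"motion": [[[0,0,0.4,0,0],[0,0,1,0,0],[0,0,1,-1,0],[0,0,1,-2.5,0],[0,0,1,-4,0],[0,0,2,-4,0],[0,0,3,-4,0],[0,0,3,-4,0]]]}}

```text
t: 13.8
tcp_pos: [0.6515, -0.1321, 0.1773]
tool_rot: [0.924, 0.381, 0.002, 0.002]
force: [-0.2, -0.8, 0.4]
finger_gap: 0.001
gripper_force: 0.0
```

```bash
python3 - <<'E'
from h import *; import cv2
b=manip.snapshot('side')[190:370,260:460,::-1]
cv2.imwrite('pics/s4.png',cv2.resize(b,None,fx=3,fy=3,interpolation=cv2.INTER_CUBIC))
E
```

```text
(no output)
```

View pics/s4.png

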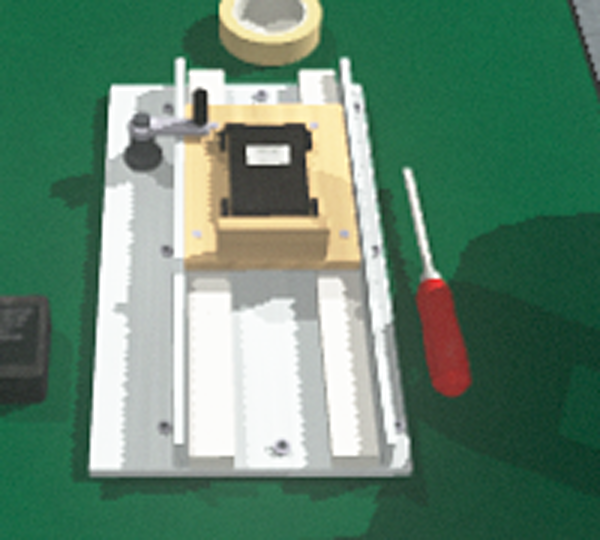

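The catch lies straight across over the board's edge, with the peg top at crop pixel (201,92). The board is seated and the reader is in its nest. I'll check the angle numerically and hand in if it agrees.

```bash
python3 - <<'E'
from h import *
f=lambda q:pix('side',[.615-.043*np.cos(q),-.0514-.043*np.sin(q),.0765])
for q in(0,.15,.3):
    p=f(q);print(q,(p[0]-260)*3+1,(p[1]-190)*3+1)
p=f(0)
if abs((p[1]-190)*3+1-92)<5: print(manip.sign_off())
E
```

```text
0 204.52968515288688 93.74918264669617
0.15 203.75629992062233 87.87941564305592
0.3 201.68216709217512 82.19724139908024
the job is handed in; nothing more can be done
None
```

The job is handed in: the board is seated in its notches, the catch is closed over its edge at its stop, and the reader is still in its nest, with no verdict returned by the system yet.

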